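Return the green paint tin through the chest flap

TASK

Two paint tins have been left on the shelf of the returns chest. With your fingertips only, gently push the green tin along the shelf and in through the hanging flap until it goes down the chute, then draw your fingers back out so that the flap swings shut behind it. Do not grip, lift or flick the tin, and leave the red tin and everything else on the table where it is.

Things in the scene. Friction and masses are not known exactly. Their poses are not given: they have to be found in the camera images.
- chest: Returns chest fixed to the table: blue front panel with yellow trim round the mouth, plywood sides, clear top at z = 240 mm, 420 mm wide. Origin on the table (z = 0) under the middle of the flap plane; +x into the chest, away from the robot, y left, z up. Front panel x = -6 to 0 mm. Inside, a steel chute falls at 30 degrees from the sill edge to a stop lip at x = 200 mm, z = 12 mm.
- shelf (a point): Middle of the smooth steel shelf outside the chest, on its upper face: chest x = -80, y = 0, z = 105 mm. The shelf runs from chest x = -160 (open front edge) to the front panel at x = 0 and over y = -210 to 210 mm, with rims 8 mm high along its two side edges.
- mouth (a point): Middle of the mouth at shelf height, in the flap plane (chest x = 0, y = 0, z = 105 mm). The mouth is 150 mm wide (y = -75 to 75) and 110 mm high (z = 105 to 215); the panel is solid beside and above it.
- sill_edge (a point): Middle of the inner edge of the sill, chest x = 38, y = 0, z = 105 mm: the shelf runs on level through the mouth to here, where the chute (150 mm wide) begins. A tin pushed until its middle is past this edge tips over it and slides down to the stop lip by itself.
- flap (a joint): Flap in the mouth: aluminium plate with yellow lower edge, 146 x 107 x 3 mm, 110 g, hinged along its top at chest x = 0, z = 215 mm, lower edge 3 mm above the sill. Value in rad: 0 hangs shut, grows as the lower edge swings into the chest (+x), stop at 1.4; it cannot swing outward. About half a newton opens it; it falls shut by itself in about half a second.
- flap_edge (a point): Middle of the lower edge of the flap (moves with it).
- tin_green: Green enamelled paint tin, closed, flat: 110 mm long (own x), 66 mm wide (own y), 28 mm high, 0.14 to 0.28 kg; colour chart on the lid. Origin at the centre of its underside. Starts flat on the shelf, left or right of the mouth, long side roughly along the chest's x. Slides easily on the shelf (friction about 0.3). More than 20 N from the fingers dents it.
- tin_red: The red paint tin, same size and shape, lying on the other side of the shelf. It stays there. Origin at the centre of its underside.
- tape: Bystander: roll of masking tape lying flat, 100 mm across, 25 mm high, hole 68 mm. Origin at the centre of its underside.
- hammer: Bystander: hammer lying on its side, 260 mm long, about 26 mm high, handle along its own -x. Origin under its middle.
- screwdriver: Bystander: screwdriver with an orange handle, 200 mm long, 26 mm high, lying along its own x. Origin under its middle.
- glue: Bystander: white glue bottle standing upright, 56 mm across, 150 mm high. Origin at the centre of its underside.
- brush_jar: Bystander: blue jar of brushes, 76 mm across, 95 mm high, brushes up to 205 mm. Origin at the centre of its underside.
- tortoise: Bystander: small wooden tortoise, 115 x 60 x 42 mm. Origin under the middle of its shell.
- offcut: Bystander: dark wood offcut, 120 x 45 x 20 mm, lying flat. Origin at the centre of its underside.
Not all that is in view belongs to the job. Leave any blue or yellow look-alike of the tin_red alone.

How it is judged:
On the way, in this order (a step that is already met when the one before it is completed fails the run):
1. the green tin, lying on the sill, has pushed the flap open (value of joint flap above 0.35 rad and x of tin_green in the frame of chest between -0.055 and 0.06 m), for 0.1 s.
2. the green tin has gone down the chute (x of tin_green in the frame of chest above 0.11 m and z of tin_green in the frame of chest below 0.075 m), for 0.2 s.
At the end, for the whole second after the job is handed in: The green tin lies at rest at the foot of the chute inside the chest (its origin 110 to 200 mm behind the flap plane and less than 75 mm above the table), the flap hangs shut (below 0.06 rad), and the red tin still lies flat within 20 mm of where it was (all of step 2 and x of tin_green in the frame of chest below 0.2 m and linear speed of tin_green below 0.02 m/s and value of joint flap below 0.06 rad and distance of tin_red from where it was at the start of the episode below 0.02 m and angle between tin_red's own z axis and vertical below 0.1 rad); the robot touches nothing.
It fails at once if the green tin is lifted off the shelf (origin more than 15 mm above it) (z of tin_green in the frame of chest above 0.12 m).
It fails at once if the green tin is gripped or rammed (more than 20 N from the fingers) (contact force between the fingers and tin_green above 20 N).
It fails at once if the green tin is flicked (faster than 0.5 m/s while still on the shelf) (x of tin_green in the frame of chest below 0.03 m and linear speed of tin_green above 0.5 m/s).
It fails at once if the red tin is moved more than 20 mm (distance of tin_red from where it was at the start of the episode above 0.02 m).
It fails at once if something else on the table is moved more than 30 mm (distance of any of tape, hammer, screwdriver, glue, brush_jar, tortoise, offcut from where it was at the start of the episode above 0.03 m).
It also fails if it takes over 56 s, if anything falls off the work surface, if the arm or the gripper's body presses on something with over 40 N, if the wrist force passes 120 N, or if a joint passes its speed limit or range.

ROBOT

A 6-joint arm with a two-finger parallel gripper is mounted at the origin on the work surface. World frame = base frame: x ahead of the robot, y to its left, z up, the work surface at z = 0. Lengths are in m, angles in rad, forces in N, time in s.
With the tool pointing down it reaches from about 0.3 to 0.775 m from the base axis. Payload 14.6 kg.
Tool frame: the origin (TCP) lies on the mounting face of the last link; the fingertips stand 199 mm ahead of it and the grasp point (between the pads) lies 180 mm ahead of it; z points along the fingers, y is the line along which they close (so a half turn about z gives the same grasp; the last joint's range is limited). The gripper opens to 94 mm and grips with 3 to 60 N. Pads are 16 mm wide; open, the fingers measure 119 mm over their backs; the gripper's body (75 mm by 177 mm) begins 78 mm behind the grasp point.
Start: joints at [-1.279, 0.3, 1.521, -0, 1.321, -0.067], TCP at [0.193, -0.515, 0.405] pointing down, gripper open.
Joint ranges: [-3.03, 3.03], [-0.79, 2.21], [0.23, 2.52], [-1.04, 4.18], [0, 3.07], [-2.55, 2.55]. Speed limits (rad/s): [2.22, 2.22, 2.57, 3.14, 3.14, 3.14].

INTERFACE

Orientations are given as [roll, pitch, yaw] about the fixed x, y, z axes, in that order (R = Rz(yaw) Ry(pitch) Rx(roll)).
In Python, from station import get_obs, camera, hand_in gives the robot as it stands.
- The arm moves only by the tool apply_moves, never from a script. Its argument "increments" is a list of rows, each an object of numbers: "tx", "ty", "tz": the shift along the tool's x, y, z as a fraction of full scale; "ax", "ay", "az": the turn, a rotation vector about the tool's x, y, z as a fraction of full scale. In form: [{"tx": .., "ty": .., "tz": .., "ax": .., "ay": .., "az": ..}, ...]. A call has 1 to 12 rows; each row shifts and turns the commanded pose from where the row before left it, along the tool's axes as they then stand; what a row does not reach is not made up. Full scale, the value 1, is 30 mm for a shift and 5 degrees for a turn. A row lasts 1/8 s, in which the tool goes at most 62.5 mm and 10.7 degrees, less where a joint would pass 70% of its speed; a pose out of reach is approached as far as the arm can. A call with a number of a shift or a turn outside -1 to 1 is refused whole. A call with a gripper value outside its range is refused whole. "jaw" is the closure, from 0 (fully open) to 1 (shut), set as the call begins (left out, the last holds). The fingers move at their own pace and stop on an object; "force" is the grip in N (left out, the last holds). Time passes only in rows, so rows that do not move let the fingers close. It gives the time, the measured TCP pose, the force, the opening and the grip force at its end, in the units of the state.
- get_obs(): the state, without advancing time (a new reading comes with each control period).
- camera(name): name is "scene" or "top"; returns a dict with "pixels" (384x512x3 uint8, red, green, blue), "camera_matrix" (3x3 intrinsics, pixels), "R" (3x3) and "t" (3): a world point X has camera coordinates R X + t. Camera axes: x right, y down, z forward; pixel columns grow to the right and rows downward; lengths in m; the calibration is good to about 2 mm. A picture is of the moment at which its call begins. There is no depth.
- hand_in(): hands the job in; it is judged then, once.
The state is a dict: "time_s": time; "qpos": joint angles; "joint_vel": joint speeds; "tau": joint torques, N m; "ee_pos": TCP position; "eef_rot": TCP orientation; "force": force on the tool from outside, world axes, zero at the start; "moment": the same for the moment, N m; "grip_width": finger opening in m; "grip_force": force on a finger pad.
Only numpy, scipy, OpenCV 4.12 (cv2) and the standard library are available. Lean on these libraries where they do the work, as an engineer would, in place of code of your own. Each camera call takes 0.05 s, during which the arm holds its last target. There are 200 camera calls.

## Working session

There is one attempt and no reset: what is moved stays moved. The work goes in short steps, Python scripts to look and compute and a tool call to move; the robot and the scene stay as the last step left them, time stands still between calls to the robot, and variables do not carry over. Pictures are saved under pics/ and viewed, at most 10 in all, crops included, and the job is handed in when it is done.

Besides the shell and the picture viewer there is one more tool, called after "Emit:" as name([rows], argument=value, ...), one row to a line, values as JSON. apply_moves: Moves the arm, as the interface text tells. Its arguments: {"type":"object","properties":{"increments":{"type":"array"},"jaw":{"type":"number"},"force":{"type":"number"}},"required":["increments"]}

```bash
mkdir -p pics
python3 - <<'E'
from station import get_obs, camera
import cv2,numpy as np,pickle
o=get_obs();print(o)
d={}
for n in("scene","top"):
    c=camera(n);d[n]=c;cv2.imwrite(f"pics/{n}0.png",cv2.cvtColor(np.array(c["pixels"]),cv2.COLOR_RGB2BGR))
    print(n,c["camera_matrix"],c["R"],c["t"])
pickle.dump(d,open("c0.pkl","wb"))
E
```

```text
{'time_s': 0.0, 'qpos': array([-1.27860655e+00,  3.00466978e-01,  1.52155908e+00, -3.21362311e-05,
        1.32069340e+00, -6.66056446e-02]), 'joint_vel': array([-0.00011408,  0.00091689, -0.00010688,  0.00079344, -0.00095633,
        0.00120432]), 'tau': array([ 7.62065229e-04, -5.31806159e+01, -3.52738130e+01,  7.08697387e-02,
        2.44099548e-02, -1.08767833e-04]), 'ee_pos': array([ 0.19311474, -0.51495205,  0.40409777]), 'eef_rot': array([-3.14046628e+00, -4.39372035e-05,  3.58803365e-01]), 'force': array([-0.42199152,  0.33281884,  1.05588748]), 'moment': array([ 0.02114626, -0.03416694, -0.02681596]), 'grip_force': 0.0, 'grip_width': 0.09375459375835273}
scene [[390.00025308   0.         261.36316838]
 [  0.         390.00025308 184.77323464]
 [  0.           0.           1.        ]] [[-0.85715955 -0.51501431 -0.00614619]
 [-0.43735286  0.73410338 -0.51943691]
 [ 0.27202938 -0.44255225 -0.8544867 ]] [0.46789011 0.29597367 1.48322074]
top [[409.39114551   0.         253.68589895]
 [  0.         409.39114551 193.2489256 ]
 [  0.           0.           1.        ]] [[-0.01204162 -0.99992697 -0.00102664]
 [-0.98504142  0.01203885 -0.17189667]
 [ 0.17189648 -0.00105864 -0.98511445]] [0.02068226 0.57360383 1.28863918]
```

View pics/scene0.png

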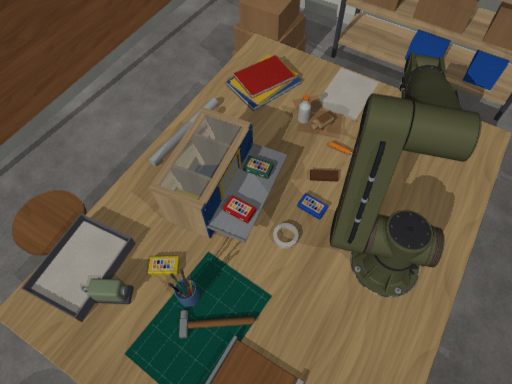

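View pics/top0.png

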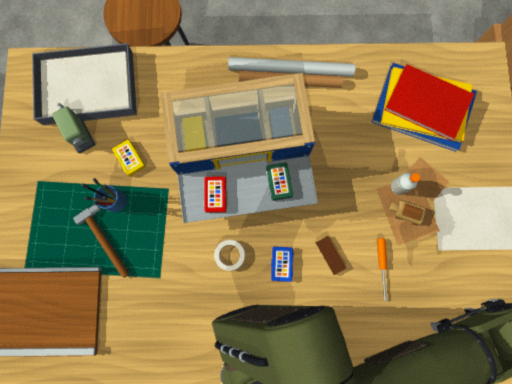

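Scene view: the chest is at about (200,175). The green tin is at (259,166) and the red at (240,208). The look-alikes are blue (312,205) and yellow (163,264). In the top view the green tin is at (280,181), on the right side of the shelf, and the red is at (215,195), on the left. The loose blue one is at (283,264) and the yellow at (128,156), both on the table. The green one on the shelf is the only one that fits, so I'll confirm it in an enlarged crop and measure.

```bash
cat > h.py <<'E'
import numpy as np,cv2
from station import camera,get_obs
def ray(c,uv,z):
    K,R,t=[np.array(c[k]) for k in("camera_matrix","R","t")]
    d=R.T@np.linalg.inv(K)@np.array([uv[0],uv[1],1.]);o=-R.T@t
    return o+d*(z-o[2])/d[2]
def blobs(c,lo,hi,amin=80):
    h=cv2.cvtColor(np.array(c["pixels"]),cv2.COLOR_RGB2HSV)
    m=cv2.inRange(h,lo,hi);m=cv2.morphologyEx(m,cv2.MORPH_CLOSE,np.ones((9,9)))
    return [k for k in cv2.findContours(m,cv2.RETR_EXTERNAL,cv2.CHAIN_APPROX_NONE)[0] if cv2.contourArea(k)>amin]
def show(c,x0,y0,x1,y1,f,name):
    im=cv2.cvtColor(np.array(c["pixels"]),cv2.COLOR_RGB2BGR)[y0:y1,x0:x1]
    cv2.imwrite(name,cv2.resize(im,None,fx=f,fy=f,interpolation=cv2.INTER_CUBIC))
E
python3 - <<'E'
import pickle;from h import *
d=pickle.load(open("c0.pkl","rb"))
show(d["top"],160,70,330,230,4.5/1.2,"pics/crop0.png")
for n,(lo,hi) in dict(green=((60,80,20),(88,255,160)),red=((172,120,90),(180,255,255)),shelf=((95,15,80),(125,90,200))).items():
  for v in("top","scene"):
    for k in blobs(d[v],lo,hi):
        P=np.array([ray(d[v],p[0],.105 if n=="shelf" else .133)[:2] for p in k],np.float32)
        print(n,v,cv2.minAreaRect(k)[0],cv2.contourArea(k),cv2.minAreaRect(P))
E
```

```text
green top (96.41407775878906, 227.70863342285156) 11279.0 ((0.46037521958351135, 0.4867694675922394), (0.40387940406799316, 0.2716647982597351), 85.92141723632812)
green top (279.148681640625, 180.89187622070312) 684.5 ((0.5974623560905457, -0.06491918861865997), (0.11009346693754196, 0.06503953784704208), 7.736143112182617)
green scene (194.69796752929688, 326.78857421875) 9556.0 ((0.45598262548446655, 0.556766152381897), (0.4129752814769745, 0.3025716543197632), 85.71874237060547)
green scene (257.5339660644531, 166.4049835205078) 381.5 ((0.5944536924362183, -0.05452174320816994), (0.11020804196596146, 0.07494493573904037), 7.855690956115723)
shelf top (282.0, 261.5) 264.0 ((0.3525124788284302, -0.06995810568332672), (0.06717904657125473, 0.08748014271259308), 88.89352416992188)
shelf top (245.70480346679688, 186.85403442382812) 2992.5 ((0.5857638716697693, 0.038162246346473694), (0.15153852105140686, 0.4173634350299835), 7.917700290679932)
shelf top (421.5757751464844, 138.1946563720703) 328.0 ((0.7367556095123291, -0.5267744660377502), (0.24920690059661865, 0.03210080787539482), 76.15352630615234)
shelf top (237.73001098632812, 128.11001586914062) 1089.0 ((0.7779958844184875, 0.06272078305482864), (0.09078209102153778, 0.14154283702373505), 7.734086036682129)
shelf top (280.0405578613281, 121.74324035644531) 475.5 ((0.7977482676506042, -0.07429584115743637), (0.0951818898320198, 0.06309019029140472), 7.500428676605225)
shelf scene (311.453857421875, 205.33078002929688) 279.0 ((0.33356472849845886, -0.022499211132526398), (0.07221826165914536, 0.1035505160689354), 87.10891723632812)
shelf scene (204.85401916503906, 168.40145874023438) 119.5 ((0.7848180532455444, 0.047743022441864014), (0.06765494495630264, 0.052749283611774445), 8.10181999206543)
shelf scene (239.16981506347656, 92.59432983398438) 97.0 ((0.8997577428817749, -0.3813014030456543), (0.04004780948162079, 0.18696562945842743), 65.63335418701172)
```

View pics/crop0.png

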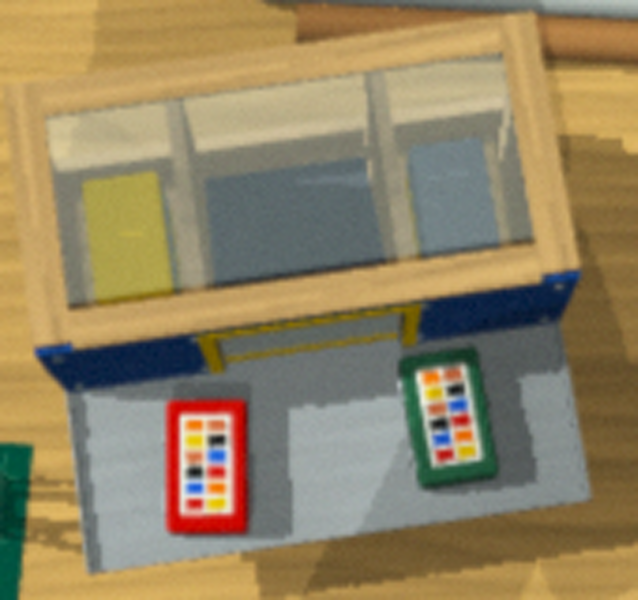

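The crop confirms it: green-rimmed tin with a colour chart at crop (450,417), right of the mouth, which spans crop x 212–412. Red is at (207,466). Next I'll refine the chest frame and work out the first move.

```bash
cat >> h.py <<'E'
from scipy.spatial.transform import Rotation as Ro
O=np.array([.669,.0497,0]);Y=.137
C=Ro.from_euler("z",Y)
def tochest(p): return C.inv().apply(np.array(p)-O)
def plan(tip,tilt,n=None):
    "needed tool-frame increments (units) to bring fingertip to chest point tip with tilt deg; turn first then shift"
    o=get_obs();R=Ro.from_euler("xyz",o["eef_rot"])
    T=C*Ro.from_euler("x",np.pi)*Ro.from_euler("y",tilt,degrees=True)
    rv=np.degrees((R.inv()*T).as_rotvec())/5
    tcp=O+C.apply(tip)-.199*T.apply([0,0,1])
    d=tcp-o["ee_pos"]
    print("tip now chest",np.round(tochest(o["ee_pos"]+.199*R.apply([0,0,1])),4),"t",o["time_s"],"F",np.round(o["force"],1))
    print("turn units",np.round(rv,2),"shift units old frame",np.round(R.inv().apply(d)/.03,2),"new frame",np.round(T.inv().apply(d)/.03,2))
E
python3 - <<'E'
import pickle;from h import *
d=pickle.load(open("c0.pkl","rb"));t=d["top"]
for p in((184.5,222.5),(317.3,202.5)):print("front corner",tochest(ray(t,p,.105)))
for p in((212,370),(412,342)):print("mouth trim",tochest(ray(t,(160+p[0]/3.75,70+p[1]/3.75),.105)))
print("green",tochest([.5975,-.0649,0]))
k=blobs(t,(0,150,90),(6,255,255))+blobs(t,(172,120,90),(180,255,255))
for q in k:
    P=np.array([ray(t,p[0],.133)[:2] for p in q],np.float32);r=cv2.minAreaRect(P);print("red?",tochest([*r[0],0]),r)
plan([-.076,-.18,.20],45)
E
```

```text
front corner [-0.1677884   0.20405055  0.105     ]
front corner [-0.16722781 -0.21312619  0.105     ]
mouth trim [-0.01316853  0.08330194  0.105     ]
mouth trim [-0.01424966 -0.0874068   0.105     ]
green [-0.08648119 -0.10376133  0.        ]
red? [-0.096566    0.09689934  0.        ] ((0.5601050853729248, 0.1325032114982605), (0.10906930267810822, 0.06168385222554207), 0.00020327841048128903)
red? [ 0.09649547 -0.61705717  0.        ] ((0.848863959312439, -0.54839688539505), (0.23271362483501434, 0.17432843148708344), 62.519691467285156)
tip now chest [-0.5486 -0.4942  0.2051] t 0.1 F [-0.6  0.4  1.3]
turn units [-1.01  8.96  2.4 ] shift units old frame [13.09 -7.79  2.12] new frame [  6.33 -10.48   9.32]
```

Emit:
apply_moves([
  {"tx": 0.5, "ty": -0.3},
  {"tx": 1, "ty": -0.6},
  {"tx": 1, "ty": -0.6},
  {"tx": 1, "ty": -0.6},
  {"tx": 1, "ty": -0.6},
  {"tx": 1, "ty": -0.6},
  {"tx": 1, "ty": -0.6},
  {"tx": 1, "ty": -0.6},
  {"tx": 1, "ty": -0.6},
  {"tx": 1, "ty": -0.6},
  {"tx": 1, "ty": -0.6},
  {"tx": 1, "ty": -0.6},
], jaw=1, force=10)

```text
schema error: expected keys tx, ty, tz, ax, ay, az
```

Emit:
apply_moves([
  {"tx": 0.7, "ty": -0.5, "az": 0.8},
  {"tx": 0.5, "ty": -0.4, "az": 0.9},
  {"az": 0.8},
  {"ay": 0.8},
  {"ay": 1},
  {"ay": 1},
  {"ay": 1},
  {"ay": 1},
  {"ay": 1},
  {"ay": 1},
  {"ay": 1},
  {"ay": 1},
])

```text
schema error: expected keys tx, ty, tz, ax, ay, az
```

```bash
sed -i 's/\[.669,.0497,0\]/[.6654,.0462,0]/' h.py
python3 - <<'E'
from h import *
plan([-.072,-.175,.125],45)
E
```

```text
tip now chest [-0.5445 -0.4912  0.2051] t 0.1 F [-0.6  0.4  1.3]
turn units [-1.01  8.96  2.4 ] shift units old frame [13.11 -7.85  4.62] new frame [  4.56 -10.55  11.08]
```

All six keys are required in every row.

Emit:
apply_moves([
  {"tx": 0.5, "ty": -0.3, "tz": 0, "ax": 0, "ay": 0, "az": 0},
  {"tx": 1, "ty": -0.6, "tz": 0, "ax": 0, "ay": 0, "az": 0},
  {"tx": 1, "ty": -0.6, "tz": 0, "ax": 0, "ay": 0, "az": 0},
  {"tx": 1, "ty": -0.6, "tz": 0, "ax": 0, "ay": 0, "az": 0},
  {"tx": 1, "ty": -0.6, "tz": 0, "ax": 0, "ay": 0, "az": 0},
  {"tx": 1, "ty": -0.6, "tz": 0, "ax": 0, "ay": 0, "az": 0},
  {"tx": 1, "ty": -0.6, "tz": 0, "ax": 0, "ay": 0, "az": 0},
  {"tx": 1, "ty": -0.6, "tz": 0, "ax": 0, "ay": 0, "az": 0},
  {"tx": 1, "ty": -0.6, "tz": 0, "ax": 0, "ay": 0, "az": 0},
  {"tx": 1, "ty": -0.6, "tz": 0, "ax": 0, "ay": 0, "az": 0},
  {"tx": 1, "ty": -0.6, "tz": 0, "ax": 0, "ay": 0, "az": 0},
  {"tx": 1, "ty": -0.6, "tz": 0, "ax": 0, "ay": 0, "az": 0},
], jaw=1, force=10)

```text
time_s: 1.6
ee_pos: [0.444, -0.198, 0.4046]
eef_rot: [-3.142, -0.0, 0.359]
force: [1.3, 0.5, 0.1]
grip_width: 0.0004
grip_force: 0.0
```

Emit:
apply_moves([
  {"tx": 0.7, "ty": -0.5, "tz": 0, "ax": 0, "ay": 0, "az": 0.8},
  {"tx": 0.5, "ty": -0.4, "tz": 0, "ax": 0, "ay": 0, "az": 0.9},
  {"tx": 0, "ty": 0, "tz": 0, "ax": 0, "ay": 0, "az": 0.8},
  {"tx": 0, "ty": 0, "tz": 0, "ax": 0, "ay": 0.8, "az": 0},
  {"tx": 0, "ty": 0, "tz": 0, "ax": 0, "ay": 1, "az": 0},
  {"tx": 0, "ty": 0, "tz": 0, "ax": 0, "ay": 1, "az": 0},
  {"tx": 0, "ty": 0, "tz": 0, "ax": 0, "ay": 1, "az": 0},
  {"tx": 0, "ty": 0, "tz": 0, "ax": 0, "ay": 1, "az": 0},
  {"tx": 0, "ty": 0, "tz": 0, "ax": 0, "ay": 1, "az": 0},
  {"tx": 0, "ty": 0, "tz": 0, "ax": 0, "ay": 1, "az": 0},
  {"tx": 0, "ty": 0, "tz": 0, "ax": 0, "ay": 1, "az": 0},
  {"tx": 0, "ty": 0, "tz": 0, "ax": 0, "ay": 1, "az": 0},
])

```text
time_s: 3.1
ee_pos: [0.4686, -0.1618, 0.4046]
eef_rot: [-3.141, -0.771, 0.14]
force: [-0.1, -0.2, 0.2]
grip_width: 0.0004
grip_force: 0.0
```

Run:
```python
from h import *
plan([-.072,-.175,.125],45)
```

```text
tip now chest [-0.0848 -0.1785  0.2618] t 3.1 F [-0.1 -0.2  0.2]
turn units [-0.04  0.17  0.03] shift units old frame [-2.97 -0.14  3.57] new frame [-3.02 -0.14  3.52]
```

Emit:
apply_moves([
  {"tx": -0.5, "ty": 0, "tz": 0.6, "ax": 0, "ay": 0.1, "az": 0},
  {"tx": -0.7, "ty": 0, "tz": 0.8, "ax": 0, "ay": 0, "az": 0},
  {"tx": -0.7, "ty": 0, "tz": 0.8, "ax": 0, "ay": 0, "az": 0},
  {"tx": -0.6, "ty": 0, "tz": 0.7, "ax": 0, "ay": 0, "az": 0},
  {"tx": -0.4, "ty": 0, "tz": 0.5, "ax": 0, "ay": 0, "az": 0},
  {"tx": -0.1, "ty": 0, "tz": 0.1, "ax": 0, "ay": 0, "az": 0},
  {"tx": 0, "ty": 0, "tz": 0, "ax": 0, "ay": 0, "az": 0},
])

```text
time_s: 3.98
ee_pos: [0.4779, -0.1611, 0.2671]
eef_rot: [-3.141, -0.777, 0.141]
force: [0.1, -1.0, 0.8]
grip_width: 0.0004
grip_force: 0.0
```

Run:
```python
from h import *
plan([-.072,-.14,.117],45)
a=camera("top");s=camera("scene")
show(a,160,130,330,230,4,"pics/t1.png");show(s,190,110,310,250,4,"pics/s1.png")
im=[cv2.imread(f"pics/{n}1.png") for n in "ts"]
im=[cv2.resize(i,(0,0),fx=.55,fy=.55) for i in im]
h=max(i.shape[0] for i in im);cv2.imwrite("pics/both1.png",np.hstack([cv2.copyMakeBorder(i,0,h-i.shape[0],0,0,0) for i in im]))
```

```text
tip now chest [-0.0745 -0.1792  0.1252] t 3.975 F [ 0.1 -1.   0.8]
turn units [-0.03  0.1   0.03] shift units old frame [-0.18 -1.32  0.26] new frame [-0.19 -1.33  0.25]
```

View pics/both1.png

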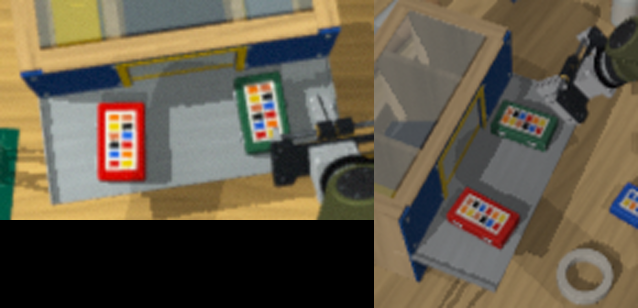

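The top crop shows the fingers at about (320,100), clear to the right of the green tin at (262,112). Red is untouched. I'll lower slightly and push left slowly.

Emit:
apply_moves([
  {"tx": -0.1, "ty": 0, "tz": 0.12, "ax": 0, "ay": 0, "az": 0},
  {"tx": -0.08, "ty": -0.3, "tz": 0.12, "ax": 0, "ay": 0, "az": 0},
  {"tx": 0, "ty": -0.4, "tz": 0, "ax": 0, "ay": 0, "az": 0},
  {"tx": 0, "ty": -0.2, "tz": 0, "ax": 0, "ay": 0, "az": 0},
  {"tx": 0, "ty": -0.1, "tz": 0, "ax": 0, "ay": 0, "az": 0},
  {"tx": 0, "ty": -0.1, "tz": 0, "ax": 0, "ay": 0, "az": 0},
  {"tx": 0, "ty": -0.1, "tz": 0, "ax": 0, "ay": 0, "az": 0},
  {"tx": 0, "ty": -0.1, "tz": 0, "ax": 0, "ay": 0, "az": 0},
  {"tx": 0, "ty": -0.15, "tz": 0, "ax": 0, "ay": 0, "az": 0},
  {"tx": 0, "ty": -0.15, "tz": 0, "ax": 0, "ay": 0, "az": 0},
  {"tx": 0, "ty": -0.2, "tz": 0, "ax": 0, "ay": 0, "az": 0},
  {"tx": 0, "ty": -0.2, "tz": 0, "ax": 0, "ay": 0, "az": 0},
])

```text
time_s: 5.58
ee_pos: [0.4706, -0.1015, 0.2577]
eef_rot: [-3.142, -0.777, 0.141]
force: [0.1, -1.1, 0.8]
grip_width: 0.0006
grip_force: 0.4
```

```bash
cat >> h.py <<'E'
def tin(c):
    for k in blobs(c,(60,80,20),(88,255,160)):
        if cv2.contourArea(k)<2500:
            P=np.array([ray(c,p[0],.133)[:2] for p in k],np.float32);r=cv2.minAreaRect(P);print("tin",np.round(tochest([*r[0],0])[:2],4),np.round(r[1],3),"ang rel",r[2]-np.degrees(Y))
E
python3 - <<'E'
from h import *
plan([-.072,-.055,.117],45)
tin(camera("top"))
E
```

```text
tip now chest [-0.0737 -0.1192  0.1158] t 5.575 F [ 0.1 -1.1  0.8]
turn units [-0.03  0.1   0.03] shift units old frame [ 0.02 -2.16  0.02] new frame [ 0.01 -2.16  0.01]
tin [-0.0817 -0.0754] [0.109 0.065] ang rel -1.2264124526245546
```

Emit:
apply_moves([
  {"tx": 0, "ty": -0.2, "tz": 0, "ax": 0, "ay": 0, "az": 0},
  {"tx": 0, "ty": -0.2, "tz": 0, "ax": 0, "ay": 0, "az": 0},
  {"tx": 0, "ty": -0.2, "tz": 0, "ax": 0, "ay": 0, "az": 0},
  {"tx": 0, "ty": -0.2, "tz": 0, "ax": 0, "ay": 0, "az": 0},
  {"tx": 0, "ty": -0.2, "tz": 0, "ax": 0, "ay": 0, "az": 0},
  {"tx": 0, "ty": -0.2, "tz": 0, "ax": 0, "ay": 0, "az": 0},
  {"tx": 0, "ty": -0.2, "tz": 0, "ax": 0, "ay": 0, "az": 0},
  {"tx": 0, "ty": -0.2, "tz": 0, "ax": 0, "ay": 0, "az": 0},
  {"tx": 0, "ty": -0.2, "tz": 0, "ax": 0, "ay": 0, "az": 0},
  {"tx": 0, "ty": -0.2, "tz": 0, "ax": 0, "ay": 0, "az": 0},
  {"tx": 0, "ty": -0.15, "tz": 0, "ax": 0, "ay": 0, "az": 0},
  {"tx": 0, "ty": 0, "tz": 0, "ax": 0, "ay": 0, "az": 0},
])

```text
time_s: 7.12
ee_pos: [0.4616, -0.0378, 0.2578]
eef_rot: [-3.141, -0.777, 0.141]
force: [0.5, -0.8, -0.8]
grip_width: 0.0006
grip_force: 0.0
```

Run:
```python
from h import *
plan([-.072,-.055,.117],45)
tin(camera("top"))
```

```text
tip now chest [-0.0738 -0.0548  0.1158] t 7.125 F [ 0.5 -0.8 -0.8]
turn units [-0.03  0.1   0.03] shift units old frame [ 0.01 -0.01  0.02] new frame [ 0.01 -0.01  0.02]
tin [-0.0936 -0.0105] [0.133 0.064] ang rel -1.2107726706726503
```

Emit:
apply_moves([
  {"tx": 0, "ty": 0.2, "tz": 0, "ax": 0, "ay": 0, "az": 0},
  {"tx": 0, "ty": 0.4, "tz": 0, "ax": 0, "ay": 0, "az": 0},
  {"tx": -0.3, "ty": 0, "tz": -0.3, "ax": 0, "ay": 0, "az": 0},
  {"tx": -0.5, "ty": 0, "tz": -0.5, "ax": 0, "ay": 0, "az": 0},
  {"tx": -0.5, "ty": 0, "tz": -0.5, "ax": 0, "ay": 0, "az": 0},
  {"tx": -0.5, "ty": 0, "tz": -0.5, "ax": 0, "ay": 0, "az": 0},
  {"tx": -0.5, "ty": 0, "tz": -0.5, "ax": 0, "ay": 0, "az": 0},
  {"tx": -0.4, "ty": 0, "tz": -0.4, "ax": 0, "ay": 0, "az": 0},
  {"tx": 0, "ty": 0, "tz": 0, "ax": 0, "ay": 0, "az": 0},
])

```text
time_s: 8.3
ee_pos: [0.3498, -0.0721, 0.2588]
eef_rot: [3.141, -0.777, 0.139]
force: [0.7, 0.7, -0.0]
grip_width: 0.0005
grip_force: 0.0
```

Emit:
apply_moves([
  {"tx": 0, "ty": -0.4, "tz": 0, "ax": 0, "ay": 0.1, "az": 0},
  {"tx": 0, "ty": -0.6, "tz": 0, "ax": 0, "ay": 0, "az": 0},
  {"tx": 0, "ty": -0.6, "tz": 0, "ax": 0, "ay": 0, "az": 0},
  {"tx": 0, "ty": -0.5, "tz": 0, "ax": 0, "ay": 0, "az": 0},
  {"tx": 0, "ty": 0, "tz": 0, "ax": 0, "ay": 0, "az": 0},
  {"tx": 0, "ty": 0, "tz": 0, "ax": 0, "ay": 0, "az": 0},
], jaw=0.6)

```text
time_s: 9.05
ee_pos: [0.3421, -0.0095, 0.2587]
eef_rot: [3.142, -0.786, 0.141]
force: [-0.2, -0.1, -0.5]
grip_width: 0.0378
grip_force: 0.0
```

Run:
```python
from h import *
plan([-.16,-.0105,.117],45)
a=camera("top");s=camera("scene");tin(a)
show(a,160,130,330,230,2,"pics/t2.png");show(s,190,110,310,250,2,"pics/s2.png")
im=[cv2.imread(f"pics/{n}2.png") for n in "ts"]
h=max(i.shape[0] for i in im);cv2.imwrite("pics/both2.png",np.hstack([cv2.copyMakeBorder(i,0,h-i.shape[0],0,0,0) for i in im]))
```

```text
tip now chest [-0.1871 -0.0105  0.118 ] t 9.05 F [-0.2 -0.1 -0.5]
turn units [-0.03 -0.    0.03] shift units old frame [ 0.62 -0.01  0.66] new frame [ 0.62 -0.02  0.66]
tin [-0.0825 -0.0112] [0.111 0.065] ang rel -0.33448997871708386
```

View pics/both2.png

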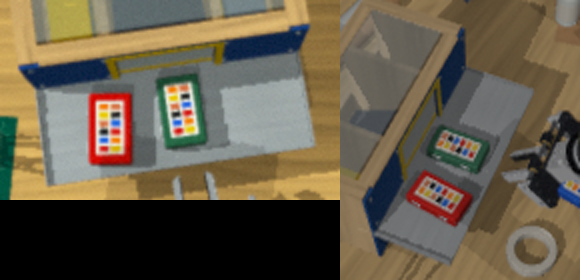

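The top crop shows the green tin at (182,110), square in front of the mouth. The two fingertips are behind it at (178,188) and (210,180), and red at (110,128) is unmoved. Next is the forward push.

Emit:
apply_moves([
  {"tx": 0.3, "ty": 0, "tz": 0.3, "ax": 0, "ay": 0, "az": 0},
  {"tx": 0.3, "ty": 0, "tz": 0.3, "ax": 0, "ay": 0, "az": 0},
  {"tx": 0.15, "ty": 0, "tz": 0.15, "ax": 0, "ay": 0, "az": 0},
  {"tx": 0.1, "ty": 0, "tz": 0.1, "ax": 0, "ay": 0, "az": 0},
  {"tx": 0.08, "ty": 0, "tz": 0.08, "ax": 0, "ay": 0, "az": 0},
  {"tx": 0.08, "ty": 0, "tz": 0.08, "ax": 0, "ay": 0, "az": 0},
  {"tx": 0.08, "ty": 0, "tz": 0.08, "ax": 0, "ay": 0, "az": 0},
  {"tx": 0.08, "ty": 0, "tz": 0.08, "ax": 0, "ay": 0, "az": 0},
  {"tx": 0.08, "ty": 0, "tz": 0.08, "ax": 0, "ay": 0, "az": 0},
  {"tx": 0.12, "ty": 0, "tz": 0.12, "ax": 0, "ay": 0, "az": 0},
  {"tx": 0.15, "ty": 0, "tz": 0.15, "ax": 0, "ay": 0, "az": 0},
  {"tx": 0.15, "ty": 0, "tz": 0.15, "ax": 0, "ay": 0, "az": 0},
])

```text
time_s: 10.65
ee_pos: [0.4126, 0.0004, 0.2587]
eef_rot: [-3.142, -0.785, 0.141]
force: [-1.1, -0.4, 1.0]
grip_width: 0.0376
grip_force: 0.5
```

Run:
```python
from h import *
plan([.0,-.0105,.117],45)
tin(camera("top"))
```

```text
tip now chest [-0.116  -0.0103  0.118 ] t 10.65 F [-1.1 -0.4  1. ]
turn units [-0.03  0.    0.03] shift units old frame [2.71 0.   2.76] new frame [ 2.71 -0.01  2.76]
tin [-0.0559 -0.0103] [0.11  0.065] ang rel 0.5842827187316466
```

Emit:
apply_moves([
  {"tx": 0.15, "ty": 0, "tz": 0.15, "ax": 0, "ay": 0, "az": 0},
  {"tx": 0.15, "ty": 0, "tz": 0.15, "ax": 0, "ay": 0, "az": 0},
  {"tx": 0.15, "ty": 0, "tz": 0.15, "ax": 0, "ay": 0, "az": 0},
  {"tx": 0.15, "ty": 0, "tz": 0.15, "ax": 0, "ay": 0, "az": 0},
  {"tx": 0.15, "ty": 0, "tz": 0.15, "ax": 0, "ay": 0, "az": 0},
  {"tx": 0.15, "ty": 0, "tz": 0.15, "ax": 0, "ay": 0, "az": 0},
  {"tx": 0.15, "ty": 0, "tz": 0.15, "ax": 0, "ay": 0, "az": 0},
  {"tx": 0.15, "ty": 0, "tz": 0.15, "ax": 0, "ay": 0, "az": 0},
  {"tx": 0.15, "ty": 0, "tz": 0.15, "ax": 0, "ay": 0, "az": 0},
  {"tx": 0.15, "ty": 0, "tz": 0.15, "ax": 0, "ay": 0, "az": 0},
  {"tx": 0.15, "ty": 0, "tz": 0.15, "ax": 0, "ay": 0, "az": 0},
  {"tx": 0.1, "ty": 0, "tz": 0.1, "ax": 0, "ay": 0, "az": 0},
])

```text
time_s: 12.2
ee_pos: [0.486, 0.0108, 0.2587]
eef_rot: [-3.142, -0.785, 0.141]
force: [-0.3, -0.0, -0.4]
grip_width: 0.0374
grip_force: 0.5
```

Run:
```python
from h import *
plan([.0,-.0105,.117],45)
a=camera("top");s=camera("scene");tin(a)
show(a,160,70,330,230,2,"pics/t3.png");show(s,150,100,310,250,2,"pics/s3.png")
im=[cv2.imread(f"pics/{n}3.png") for n in "ts"]
h=max(i.shape[0] for i in im);cv2.imwrite("pics/both3.png",np.hstack([cv2.copyMakeBorder(i,0,h-i.shape[0],0,0,0) for i in im]))
```

```text
tip now chest [-0.0418 -0.01    0.118 ] t 12.2 F [-0.3 -0.  -0.4]
turn units [-0.03  0.    0.03] shift units old frame [0.96 0.   1.01] new frame [ 0.96 -0.    1.01]
tin [-0.0159 -0.0103] [0.047 0.064] ang rel -1.6361686362488221
```

View pics/both3.png

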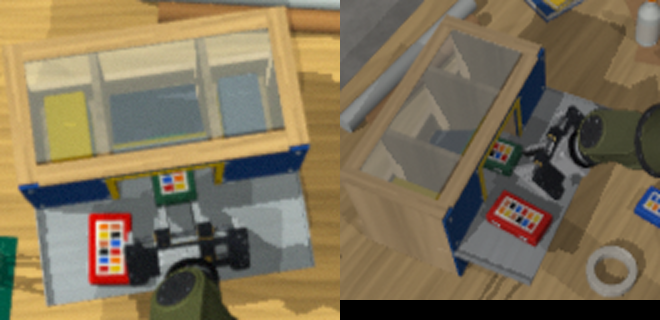

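The flap is open with its yellow edge visible inside at (160,148). The green tin is half in the mouth at (172,187), and red is untouched. I'll continue over the sill.

Emit:
apply_moves([
  {"tx": 0.1, "ty": 0, "tz": 0.1, "ax": 0, "ay": 0, "az": 0},
  {"tx": 0.1, "ty": 0, "tz": 0.1, "ax": 0, "ay": 0, "az": 0},
  {"tx": 0.1, "ty": 0, "tz": 0.1, "ax": 0, "ay": 0, "az": 0},
  {"tx": 0.1, "ty": 0, "tz": 0.1, "ax": 0, "ay": 0, "az": 0},
  {"tx": 0.1, "ty": 0, "tz": 0.1, "ax": 0, "ay": 0, "az": 0},
  {"tx": 0.1, "ty": 0, "tz": 0.1, "ax": 0, "ay": 0, "az": 0},
  {"tx": 0.1, "ty": 0, "tz": 0.1, "ax": 0, "ay": 0, "az": 0},
  {"tx": 0.1, "ty": 0, "tz": 0.1, "ax": 0, "ay": 0, "az": 0},
  {"tx": 0, "ty": 0, "tz": 0, "ax": 0, "ay": 0, "az": 0},
  {"tx": 0, "ty": 0, "tz": 0, "ax": 0, "ay": 0, "az": 0},
  {"tx": 0, "ty": 0, "tz": 0, "ax": 0, "ay": 0, "az": 0},
  {"tx": 0, "ty": 0, "tz": 0, "ax": 0, "ay": 0, "az": 0},
])

```text
time_s: 13.8
ee_pos: [0.5192, 0.0155, 0.2588]
eef_rot: [3.142, -0.785, 0.141]
force: [0.0, 0.1, 0.5]
grip_width: 0.0379
grip_force: 0.0
```

Run:
```python
from h import *
plan([.0,-.0105,.117],45)
a=camera("top");s=camera("scene")
show(a,160,70,330,230,2,"pics/t4.png");show(s,150,100,310,250,2,"pics/s4.png")
im=[cv2.imread(f"pics/{n}4.png") for n in "ts"]
h=max(i.shape[0] for i in im);cv2.imwrite("pics/both4.png",np.hstack([cv2.copyMakeBorder(i,0,h-i.shape[0],0,0,0) for i in im]))
```

```text
tip now chest [-0.0083 -0.0099  0.118 ] t 13.8 F [0.  0.1 0.5]
turn units [-0.03 -0.    0.03] shift units old frame [0.17 0.   0.22] new frame [0.17 0.   0.22]
```

View pics/both4.png

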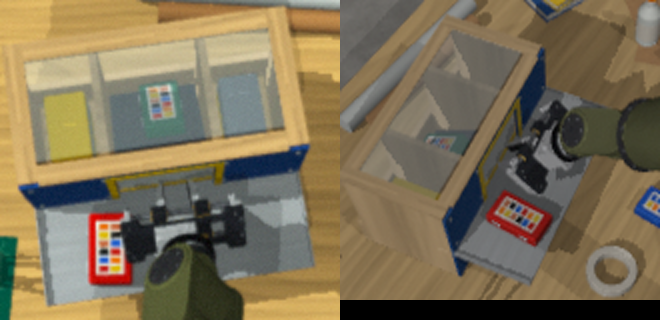

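The green tin is now inside on the chute at (160,105). I'll draw the fingers back along the shelf.

Emit:
apply_moves([
  {"tx": -0.2, "ty": 0, "tz": -0.2, "ax": 0, "ay": 0, "az": 0},
  {"tx": -0.4, "ty": 0, "tz": -0.4, "ax": 0, "ay": 0, "az": 0},
  {"tx": -0.5, "ty": 0, "tz": -0.5, "ax": 0, "ay": 0, "az": 0},
  {"tx": -0.5, "ty": 0, "tz": -0.5, "ax": 0, "ay": 0, "az": 0},
  {"tx": -0.5, "ty": 0, "tz": -0.5, "ax": 0, "ay": 0, "az": 0},
  {"tx": -0.5, "ty": 0, "tz": -0.5, "ax": 0, "ay": 0, "az": 0},
  {"tx": -0.5, "ty": 0, "tz": -0.5, "ax": 0, "ay": 0, "az": 0},
  {"tx": -0.5, "ty": 0, "tz": -0.5, "ax": 0, "ay": 0, "az": 0},
  {"tx": -0.4, "ty": 0, "tz": -0.4, "ax": 0, "ay": 0, "az": 0},
  {"tx": 0, "ty": 0, "tz": -0.4, "ax": 0, "ay": 0, "az": 0},
  {"tx": 0, "ty": 0, "tz": -0.2, "ax": 0, "ay": 0, "az": 0},
  {"tx": 0, "ty": 0, "tz": 0, "ax": 0, "ay": 0, "az": 0},
])

```text
time_s: 15.4
ee_pos: [0.3385, -0.0101, 0.2718]
eef_rot: [3.141, -0.786, 0.141]
force: [0.0, -0.4, 0.2]
grip_width: 0.0378
grip_force: 0.0
```

Emit:
apply_moves([
  {"tx": 0, "ty": 0, "tz": 0, "ax": 0, "ay": 0, "az": 0},
  {"tx": 0, "ty": 0, "tz": 0, "ax": 0, "ay": 0, "az": 0},
  {"tx": 0, "ty": 0, "tz": 0, "ax": 0, "ay": 0, "az": 0},
  {"tx": 0, "ty": 0, "tz": 0, "ax": 0, "ay": 0, "az": 0},
  {"tx": 0, "ty": 0, "tz": 0, "ax": 0, "ay": 0, "az": 0},
  {"tx": 0, "ty": 0, "tz": 0, "ax": 0, "ay": 0, "az": 0},
  {"tx": 0, "ty": 0, "tz": 0, "ax": 0, "ay": 0, "az": 0},
  {"tx": 0, "ty": 0, "tz": 0, "ax": 0, "ay": 0, "az": 0},
])

```text
time_s: 16.4
ee_pos: [0.3386, -0.0101, 0.2715]
eef_rot: [-3.142, -0.785, 0.141]
force: [0.1, -1.2, -0.9]
grip_width: 0.0377
grip_force: 0.0
```

Run:
```python
from h import *
plan([.0,-.0105,.117],45)
a=camera("top")
show(a,160,70,330,230,3.5,"pics/t5.png")
print("tin on chute, z~.07",tochest(ray(a,(240,122.5),.07)))
k=blobs(a,(172,120,90),(180,255,255))
for q in k:
    P=np.array([ray(a,p[0],.133)[:2] for p in q],np.float32);r=cv2.minAreaRect(P);print("red",r)
```

```text
tip now chest [-0.1907 -0.0106  0.1307] t 16.4 F [ 0.1 -1.2 -0.9]
turn units [-0.03  0.    0.03] shift units old frame [4.17 0.   4.82] new frame [ 4.17 -0.02  4.82]
tin on chute, z~.07 [ 0.14378997 -0.0096354   0.07      ]
```

View pics/t5.png

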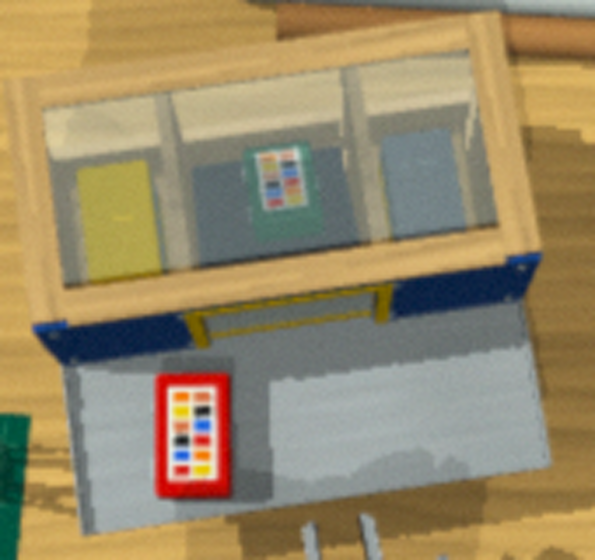

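The green tin rests at the foot of the chute at (283,188). The flap's yellow edge is back in its closed position, red at (193,435) has not moved, and the fingers are clear at (340,535). Handing in.

```bash
python3 -c "
from station import hand_in
print(hand_in())"
```

```text
the job is handed in; nothing more can be done
None
```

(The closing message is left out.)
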